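# Square a test coupon in the specimen clamp and tighten it

### The job

Put the drilled test coupon on the bed of the specimen clamp with its drilled end towards the open front, and slide it fully home into the corner so that it lies flat and flush against both fences; only then turn the T-handle clockwise until rising resistance shows that the toe holds the coupon firmly, and let go. Leave the undrilled coupon and everything else on the bench where they stand.

Things in the scene. Friction and masses are not known exactly. Their poses are not given: they have to be found in the camera images.
- coupon_centre (a point): centre (half-way up) of the drilled test coupon to be clamped: plain aluminium plate 90 x 50 x 10 mm with one 12 mm hole through it near one end. x along its 90 mm length, y across its 50 mm width, z up; the hole is at x = -31 mm. It lies flat on the worktop in one of two places among other things.
- coupon_hole (a point): centre of the 12 mm hole in the drilled coupon, half-way through the plate
- blank_centre (a point): centre of the second, undrilled aluminium coupon, same outer size 90 x 50 x 10 mm; not to be used. x along its length.
- corner (a point): inner corner of the specimen clamp, at bed level, where the rear fence and the right side fence meet. x runs along the side fence away from the robot, y left along the rear fence, z up; the frame turns with the clamp. A coupon fully home has its centre at x = -45, y = 25, z = 5 mm, its hole towards -x. Fences 18 mm high; rear one 16 mm thick, side one 14 mm thick and reaching to x = -154 mm.
- clamp: the specimen clamp, fixed to the bench: flat bed, its top 14 mm above the worktop, from x = -190 to 0 and y = 0 to 140 mm in the corner frame, open in front. The pedestal of its toe clamp stands on the bed at x = -55 to -5, y = 72 to 116 mm; above it the inclined housing overhangs to y = 49 mm, 50 mm above the bed. Origin on the worktop, at x = -70, y = 60 mm of the corner frame; same axes.
- toe: sliding toe of the clamp: steel foot 28 x 20 mm with a rubber underside; origin in the middle of the underside. It hangs over the coupon's place (x = -30, y = 40 to 45 mm in the corner frame), 3.5 to 5.2 mm above a coupon's top at the start, and comes down and to the right along the screw axis by 4 mm per rad of the T-handle.
- t_bar (a point): middle of the T-handle's crossbar: steel bar 12 mm thick, 72 mm long with 16 mm ball ends, 113 mm above the worktop. x along the bar; z along the screw axis, outwards: 40 degrees from vertical, leaning left (+y of the corner frame). Hub 19 mm thick from 6 mm under the bar's axis, collar 38 mm under it. The bar turns in place. Grip it across its middle, fingers along the screw axis.
- handle (a joint): angle of the T-handle (rad): 0 fully open, grows as it turns clockwise seen from outside, at most 3.2; starts at 0 to 0.5. Steep quick-action thread, spring-backed toe. Even friction of about 0.22 N m, stays where it is left. The toe meets a coupon on the bed at about 1.7; from there the toe's force grows by about 45 N per rad and the turning resistance by about 0.15 N m per rad; 15 N (at about 2.05) is firm.
- crucible: white porcelain crucible, 44 mm across and 32 mm high, beside the drilled coupon; origin at the centre of its underside. A bystander.
- vial: small white sample vial with a screw cap, 28 mm across and 55 mm high; origin at the centre of its underside. A bystander beside the undrilled coupon.
- jar: white screw-cap bottle, 43 mm across and 72 mm high; origin at the centre of its underside. A bystander.
- beaker: glass beaker, 57 mm across and 70 mm high; origin at the centre of its underside. A bystander behind the work.
- tape: roll of tape lying flat, 96 mm across and 25 mm high; origin at the centre of its underside. A bystander.
- amber_bottle: brown glass bottle, 62 mm across and 128 mm high, right of the clamp; origin at the centre of its underside. A bystander.

How it is judged:
On the way, in this order (a step that is already met when the one before it is completed fails the run):
1. the drilled coupon lies flat and flush in the corner, drilled end to the front, before the toe presses on it (x of coupon_centre in the frame of corner between -0.0475 and -0.0425 m and y of coupon_centre in the frame of corner between 0.0225 and 0.0275 m and z of coupon_centre in the frame of corner between 0.003 and 0.007 m and x of coupon_hole in the frame of corner below -0.07 m and angle between the x axis of coupon_centre and the x axis of corner, either way round below 0.035 rad and contact force between toe and anything else below 2 N), for 0.2 s.
2. the toe presses on the coupon in the corner (x of coupon_centre in the frame of corner between -0.0475 and -0.0425 m and y of coupon_centre in the frame of corner between 0.0225 and 0.0275 m and z of coupon_centre in the frame of corner between 0.003 and 0.007 m and x of coupon_hole in the frame of corner below -0.07 m and angle between the x axis of coupon_centre and the x axis of corner, either way round below 0.035 rad and contact force between toe and anything else above 15 N), for 0.2 s.
At the end, for the whole second after the job is handed in: the drilled coupon lies flat on the bed, drilled end to the front, within 2.5 mm of both fences and square to them within 2 degrees, the toe presses it with more than 15 N, and the handle is at rest (all of step 2 and velocity of joint handle between -0.05 and 0.05 rad/s); the robot touches nothing.
It fails at once if a bystander or the undrilled coupon is pushed more than 30 mm from its place (distance of any of blank_centre, crucible, vial, jar, beaker, tape, amber_bottle from where it was at the start of the episode above 0.03 m).
It fails at once if a vial, bottle, crucible or beaker is knocked over (angle between any of crucible, vial, jar, beaker, amber_bottle's own z axis and vertical above 0.6 rad).
It also fails if it takes over 69 s, if anything falls off the work surface, if the arm or the gripper's body presses on something with over 40 N, if the wrist force passes 120 N, or if a joint passes its speed limit or range.

### The arm

A 7-joint arm with a two-finger parallel gripper is mounted at the origin on a cart in front of the work surface, level with it; the furniture and walls round the work are solid. World frame = base frame: x ahead of the robot, y to its left, z up, the work surface at z = 0. Lengths are in m, angles in rad, forces in N, time in s.
With the tool pointing down it reaches from about 0.4 to 0.875 m from the base axis. Payload 19.3 kg.
Tool frame: the origin (TCP) lies midway between the tips of the shut fingers; the grasp point (between the pads) lies 19 mm behind it; z points along the fingers, y is the line along which they close (so a half turn about z gives the same grasp; the last joint's range is limited). The gripper opens to 85 mm and grips with 20 to 120 N. Pads are 22 mm wide; open, the fingers measure 114 mm over their backs; the gripper's body (76 mm by 85 mm) begins 54 mm behind the grasp point. The pads swing forward as they close: fully open they stand 13 mm farther back than shut.
Start: joints at [1.241, 0.521, -0.036, 1.599, 0.021, 1.021, -0.113], TCP at [0.161, -0.604, 0.231] pointing down, gripper open.
Joint ranges: [-2.91, 2.91], [-0.3, 2.13], [-1.5, 1.42], [0.17, 2.43], [-1.26, 4.41], [0.16, 1.93], [-2.52, 2.52]. Speed limits (rad/s): [1.89, 1.89, 2.39, 2.39, 3.01, 3.01, 3.01].

### API

Orientations are given as [roll, pitch, yaw] about the fixed x, y, z axes, in that order (R = Rz(yaw) Ry(pitch) Rx(roll)).
In Python, from workcell import * gives the robot as it stands. The module is installed in compiled form; this text tells all that it offers.
- The arm moves only by the tool play_rows, never from a script. Its argument "deltas" is a list of rows, each a list of 7 numbers: the shift along the tool's x, y, z in units of 500 mm (1.0 is 500 mm), then the turn, a rotation vector about the tool's x, y, z in units of 120 degrees (1.0 is 120 degrees), then the closure, from 0 (fully open) to 1 (shut). A call has 1 to 10 rows; each row is the pose to reach, as a shift and turn from the pose commanded when the call began, along the tool's axes at that moment; what a row does not reach only later rows make up. A row lasts 1/10 s, in which the tool goes at most 50 mm and 8.59 degrees, less where a joint would pass 70% of its speed; a pose out of reach is approached as far as the arm can. A call with a number of a shift or a turn outside -1 to 1 is refused whole. A call with a gripper value outside its range is refused whole. The fingers move at their own pace and stop on an object; "newtons" is the grip in N (left out, the last holds). Time passes only in rows, so rows that repeat a pose let the fingers close. It gives the time, the measured TCP pose, the force, the opening and the grip force at its end, in the units of the state.
- observe(): the state, without advancing time (a new reading comes with each control period).
- grab_frame(name): name is "scene" or "top" or "wrist"; returns the picture (420x560x3 uint8, red, green, blue); there is no depth.
- get_calibration(name): a dict with "fovy" (degrees; the focal length in pixels is half the picture's height over the tangent of half this angle, whatever the lens; pixels are square), "cx", "cy" (the principal point, pixels), "xyz" and "rotation" of the camera in the world. Camera axes: x right, y down, z forward; pixel columns grow to the right and rows downward; lengths in m; the calibration is good to about 2 mm. The wrist camera is an equidistant fisheye: a pixel r from the principal point sees the ray r / f radians off the axis. A picture is of the moment at which its call begins: read the wrist's pose just before it. get_calibration takes no time and is no camera call; for the wrist camera it gives the pose at the moment of the call.
- job_done(): hands the job in; it is judged then, once.
The state is a dict: "clock": time; "qpos": joint angles; "qd": joint speeds; "joint_efforts": joint torques, N m; "position": TCP position; "tool_rot": TCP orientation; "force": force on the tool from outside, world axes, zero at the start; "moment": the same for the moment, N m; "grip_width": finger opening in m; "finger_force": force on a finger pad.
Only numpy, scipy, OpenCV 4.12 (cv2) and the standard library are available. Lean on these libraries where they do the work, as an engineer would, in place of code of your own. Each camera call takes 0.05 s, during which the arm holds its last target. There are 200 camera calls.

## Working session

There is one attempt and no reset: what is moved stays moved. The work goes in short steps, Python scripts to look and compute and a tool call to move; the robot and the scene stay as the last step left them, time stands still between calls to the robot, and variables do not carry over. Pictures are saved under pics/ and viewed, at most 10 in all, crops included, and the job is handed in when it is done.

Besides the shell and the picture viewer there is one more tool, called after "Call:" in YAML: its name, and indented under it one key for each argument. play_rows: Moves the arm, as the interface text tells. Its arguments: {"type":"object","properties":{"deltas":{"type":"array"},"newtons":{"type":"number"}},"required":["deltas"]}

```bash
mkdir -p pics
python3 - <<'E'
from workcell import *
import cv2,numpy as np
s=observe();print(s)
for n in ["scene","top","wrist"]:
    c=get_calibration(n);print(n,c)
    im=grab_frame(n);cv2.imwrite(f"pics/{n}0.png",im[:,:,::-1])
a=cv2.imread("pics/scene0.png");b=cv2.imread("pics/top0.png")
E
```

```text
{'clock': 0.0, 'qpos': array([ 1.24078822,  0.52204178, -0.03636067,  1.59997051,  0.02121318,
        1.02106648, -0.11282443]), 'qd': array([ 0.00068756,  0.00055707, -0.00116884, -0.00013936,  0.00038366,
        0.00120311,  0.00064019]), 'joint_efforts': array([-2.40041576e-03, -9.27094316e+01,  1.97833791e+00, -3.69928086e+01,
        1.78036827e-02,  8.06509954e-03,  6.22980383e-05]), 'position': array([ 0.1604612 , -0.60372766,  0.23072148]), 'tool_rot': array([-3.14049424e+00,  7.10117272e-05,  2.59808804e-01]), 'force': array([ 0.7514169 , -0.2887996 , -0.11885756]), 'moment': array([0.09852941, 0.00011226, 0.03532358]), 'finger_force': 0.0, 'grip_width': 0.08533728706223379}
scene {'fovy': 43.222535225840964, 'cx': 282.885487365961, 'cy': 201.02051759265774, 'xyz': array([-0.38951129,  0.562302  ,  0.68046029]), 'rotation': array([-2.01059594,  0.0179368 , -2.2700634 ])}
top {'fovy': 49.812202051826084, 'cx': 273.72122550648896, 'cy': 209.48628333115852, 'xyz': array([ 0.42862749, -0.22842943,  1.24459894]), 'rotation': array([-3.03117413,  0.03286833, -1.57051283])}
wrist {'fovy': 65.70646984690485, 'cx': 279.22662747622985, 'cy': 205.13184529428804, 'xyz': array([ 0.22533119, -0.58672835,  0.3731045 ]), 'rotation': array([ 2.87658906e+00,  2.52204013e-03, -1.31082444e+00])}
```

View pics/top0.png

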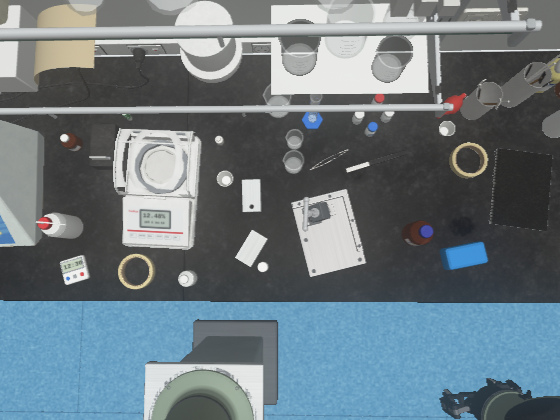

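View pics/scene0.png

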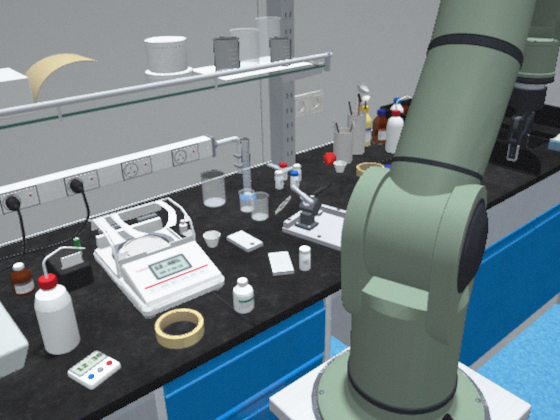

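The top view shows the drilled coupon near pixel (251,195), the blank at (251,248), and the clamp at about (330,233), yawed roughly 0.25. I'll measure them more finely from an enlarged crop.

```bash
cat > h.py <<'E'
from workcell import *
import cv2,numpy as np
from scipy.spatial.transform import Rotation as R
def ray(c,uv,fish=False,H=420):
    f=H/2/np.tan(np.radians(c["fovy"])/2)
    d=(np.atleast_2d(uv).astype(float)-[c["cx"],c["cy"]])/f
    if fish:
        t=np.linalg.norm(d,axis=1,keepdims=True)+1e-12
        v=np.hstack([d/t*np.sin(t),np.cos(t)])
    else: v=np.hstack([d,np.ones((len(d),1))])
    return R.from_euler("xyz",c["rotation"]).apply(v)
def plane(c,uv,z,fish=False):
    v=ray(c,uv,fish);o=np.array(c["xyz"]);return o+v*((z-o[2])/v[:,2:])
def proj(c,P,fish=False,H=420):
    f=H/2/np.tan(np.radians(c["fovy"])/2)
    v=R.from_euler("xyz",c["rotation"]).inv().apply(np.atleast_2d(P)-c["xyz"])
    r=np.hypot(v[:,0],v[:,1]);k=np.arctan2(r,v[:,2])/r if fish else 1/v[:,2]
    return v[:,:2]*np.reshape(k,(-1,1))*f+[c["cx"],c["cy"]]
def tri(c1,u1,c2,u2,f1=False,f2=False):
    A=[];b=[]
    for c,u,f in((c1,u1,f1),(c2,u2,f2)):
        v=ray(c,u,f)[0];v/=np.linalg.norm(v);M=np.eye(3)-np.outer(v,v);A.append(M);b.append(M@c["xyz"])
    return np.linalg.lstsq(np.vstack(A),np.hstack(b),rcond=None)[0]
E
python3 - <<'E'
from h import *
c=get_calibration("top");im=cv2.imread("pics/top0.png")
x0,y0=205,150
crop=im[y0:y0+140,x0:x0+185]
cv2.imwrite("pics/c0.png",cv2.resize(crop,None,fx=4,fy=4,interpolation=cv2.INTER_CUBIC))
g=cv2.cvtColor(im,cv2.COLOR_BGR2GRAY)
m=(g>150).astype(np.uint8)
cs,_=cv2.findContours(m[150:290,205:390],cv2.RETR_CCOMP,cv2.CHAIN_APPROX_NONE,offset=(205,150))
for k in cs:
    if len(k)>20:
        r=cv2.minAreaRect(k);p=plane(c,cv2.boxPoints(r),.01)
        print(np.round(r[0],1),np.round(r[1],1),len(k),"ctr",p.mean(0)[:2].round(4),"edges",np.round([np.linalg.norm(p[0]-p[1]),np.linalg.norm(p[1]-p[2])],4),"ang",np.round([np.arctan2(*(p[1]-p[0])[1::-1]),np.arctan2(*(p[2]-p[1])[1::-1])],3))
E
```

```text
[262.5 266.5] [9. 9.] 28 ctr [ 0.4101 -0.1574] edges [0.0245 0.0242] ang [-1.57 -3.14]
[250.6 247.8] [18.  32.9] 85 ctr [ 0.4608 -0.1249] edges [0.0895 0.0494] ang [-0.537 -2.111]
[327.9 231.6] [78.3 57.7] 260 ctr [ 0.5054 -0.3352] edges [0.1586 0.2128] ang [-1.328 -2.917]
[316.4 212.7] [22.5 27.1] 115 ctr [ 0.5563 -0.3047] edges [0.0744 0.0619] ang [-1.306 -2.89 ]
[251. 195.] [32. 18.] 96 ctr [ 0.6062 -0.125 ] edges [0.05   0.0892] ang [-1.576 -3.138]
[224.5 178.5] [15. 15.] 44 ctr [ 0.6527 -0.0509] edges [0.0419 0.0422] ang [-1.577 -3.131]
[357.4 166.7] [ 4.  23.1] 48 ctr [ 0.6836 -0.4187] edges [0.0637 0.0112] ang [-1.281 -2.878]
[293.  165.5] [13.4 13.4] 40 ctr [ 0.6882 -0.2413] edges [0.0376 0.0376] ang [-0.781 -2.372]
```

View pics/c0.png

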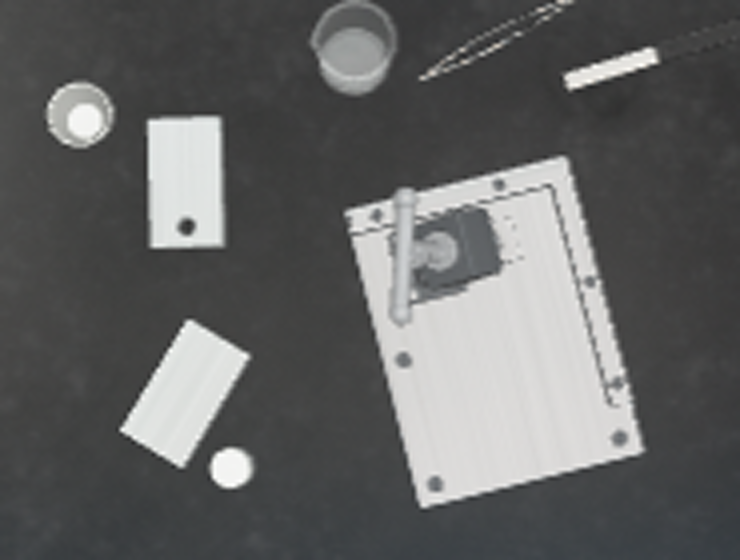

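The crop confirms the drilled coupon: its hole is near full-image pixel (251.7,206.5), towards the robot, and its centre is about (0.606,-0.125) with yaw about 0. The clamp's inner corner is near pixel (342.7,196.5). The T-bar runs from (305.5,199) to (305,230). Next I'll move to a place where the wrist camera sees both.

```bash
cat >> h.py <<'E'
def go(pos,rpy):
    s=observe();r=R.from_euler("xyz",s["tool_rot"])
    q=r.inv()*R.from_euler("xyz",rpy);v=q.as_rotvec()
    d=r.inv().apply(np.array(pos)-s["position"])
    print("delta",np.round(d/.5,4),np.round(v/np.radians(120),4),"rows>=",np.linalg.norm(d)/.05,np.degrees(np.linalg.norm(v))/8.59)
E
python3 - <<'E'
from h import *
go([.42,-.25,.25],[np.pi,0,0.0])
c=get_calibration("top")
print("corner",plane(c,[342.7,196.5],.014),plane(c,[342.7,196.5],.032),"fence end",plane(c,[357.7,251],.014),plane(c,[357.7,251],.032))
print("bar",plane(c,[[305.5,199],[305,230]],.113))
E
```

```text
delta [ 0.6835 -0.5505 -0.0379] [-4.000e-04  1.000e-04  1.241e-01] rows>= 8.784365587714309 1.7329722356594162
corner [[ 0.60021286 -0.37660409  0.014     ]] [[ 0.59770308 -0.37443674  0.032     ]] fence end [[ 0.45179777 -0.41440971  0.014     ]] [[ 0.45145885 -0.41168937  0.032     ]]
bar [[ 0.58045531 -0.27128268  0.113     ]
 [ 0.50227516 -0.26945259  0.113     ]]
```

Call:
play_rows:
  deltas:
    - [0.6835,-0.5505,-0.0379,0,0,0.1241,0]
    - [0.6835,-0.5505,-0.0379,0,0,0.1241,0]
    - [0.6835,-0.5505,-0.0379,0,0,0.1241,0]
    - [0.6835,-0.5505,-0.0379,0,0,0.1241,0]
    - [0.6835,-0.5505,-0.0379,0,0,0.1241,0]
    - [0.6835,-0.5505,-0.0379,0,0,0.1241,0]
    - [0.6835,-0.5505,-0.0379,0,0,0.1241,0]
    - [0.6835,-0.5505,-0.0379,0,0,0.1241,0]
    - [0.6835,-0.5505,-0.0379,0,0,0.1241,0]
    - [0.6835,-0.5505,-0.0379,0,0,0.1241,0]

```text
clock: 1.15
position: [0.4231, -0.2457, 0.2505]
tool_rot: [-3.14, -0.001, 0.007]
force: [-0.3, -0.6, 0.1]
grip_width: 0.0853
finger_force: 0.0
```

Call:
play_rows:
  deltas:
    - [0,0,0,0,0,0,0]
    - [0,0,0,0,0,0,0]
    - [0,0,0,0,0,0,0]

```text
clock: 1.45
position: [0.4195, -0.2511, 0.2502]
tool_rot: [3.141, 0.0, -0.002]
force: [0.2, -0.7, 0.4]
grip_width: 0.0852
finger_force: 0.0
```

Run:
```python
from h import *
import pickle
s=observe();print(s["position"],s["tool_rot"],s["clock"],s["qd"].max())
c=get_calibration("wrist");im=grab_frame("wrist");pickle.dump((c,im),open("w1.pkl","wb"))
cv2.imwrite("pics/w1.png",cv2.resize(im[:,:,::-1],(800,600),interpolation=cv2.INTER_CUBIC))
```

```text
[ 0.41948889 -0.25111059  0.25015384] [ 3.14149444e+00  3.17636381e-04 -1.86914791e-03] 1.45 -0.0003285994304109939
```

View pics/w1.png

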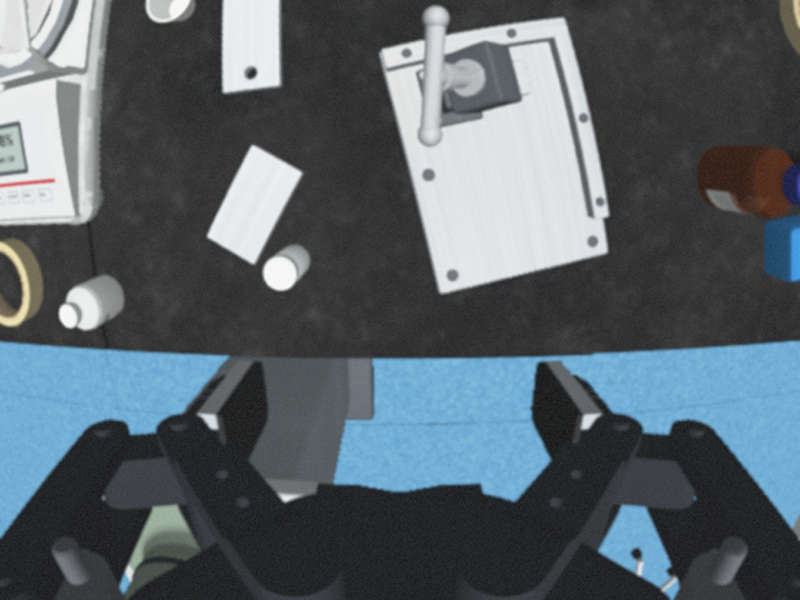

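The wrist view, in 800-wide pixels, shows the coupon's front corners at about (223,93) and (282,88), with the hole at (251,73). The bed edges run (380,50)–(441,293)–(607,252). The side-fence dark face is at (555,40)–(590,217), and the bar balls are at (436,16) and (429,133). I'll fit the edges to sub-pixel precision.

```bash
cat >> h.py <<'E'
def edge(g,a,b,n=40,w=5,pol=None,m=.08):
    """fit line between approx a,b; pol +1: brighter on the right-hand side (image, y down) walking a->b"""
    a=np.array(a,float);b=np.array(b,float);d=(b-a)/np.linalg.norm(b-a);nr=np.array([-d[1],d[0]])
    off=np.arange(-w,w+.01,.25);ts=np.linspace(m,1-m,n)
    pts=(a+(b-a)*ts[:,None])[:,None]+off[None,:,None]*nr
    v=cv2.remap(cv2.GaussianBlur(g,(0,0),.7).astype(np.float32),pts[...,0].astype(np.float32),pts[...,1].astype(np.float32),cv2.INTER_LINEAR)
    gr=np.gradient(v,axis=1);gr=gr*pol if pol else abs(gr)
    o=off[gr.argmax(1)];ok=abs(o-np.median(o))<1.2
    return pts[np.arange(n),gr.argmax(1)][ok]
E
cat > m1.py <<'E'
from h import *
import pickle
c,im=pickle.load(open("w1.pkl","rb"));g=cv2.cvtColor(im,cv2.COLOR_RGB2GRAY);k=.7
ct=get_calibration("top");gt=cv2.cvtColor(cv2.imread("pics/top0.png"),cv2.COLOR_BGR2GRAY)
def L(c,p,z,f):
    P=plane(c,p,z,f)[:,:2];m=P.mean(0);u,s,vt=np.linalg.svd(P-m);d=vt[0]*np.sign(vt[0][np.argmax(abs(vt[0]))])
    return m,d,np.arctan2(d[1],d[0]),s[1]/np.sqrt(len(P)),len(P)
def X(l,h): t=np.linalg.solve(np.c_[l[1],-h[1]],h[0]-l[0]);return l[0]+l[1]*t[0]
E_=lambda a,b,pol:edge(g,np.array(a)*k,np.array(b)*k,pol=pol)
left=L(c,E_((395,105),(441,293),-1),.014,True)
front=L(c,E_((441,293),(607,252),-1),.014,True)
sb=L(c,E_((556,50),(590,215),1),.014,True)
for n,l in (("left",left),("front",front),("sidebot",sb)): print(n,l[0].round(4),np.round(l[2:],4))
fl=X(left,front);yaw=(left[2]+sb[2])/2
ax=np.array([np.cos(yaw),np.sin(yaw)]);ay=np.array([-ax[1],ax[0]])
print("frontleft",fl,"corner from it",fl+ax*.19-ay*.14,"yaw",yaw,"corner via side/front",X(sb,front)+ax*.19, "width",abs((fl-sb[0])@ay))
# top cam
left=L(ct,edge(gt,(293,207),(310,276),pol=-1,w=3),.014,False);front=L(ct,edge(gt,(310,276),(365,262),pol=-1,w=3),.014,False)
fl=X(left,front);print("TOP yaw",left[2:4],front[2:4],"corner",fl+ax*.19-ay*.14)
# coupon: two sides + front edge
cl=L(c,E_((222,5),(223,92),-1),.01,True);cr=L(c,E_((280,5),(282,86),1),.01,True);cf=L(c,E_((223,93),(282,87),-1),.01,True)
for l in(cl,cr,cf):print("coupon",l[0].round(4),np.round(l[2:],4))
cy=(cl[2]+cr[2])/2;m=(X(cl,cf)+X(cr,cf))/2;print("centre",m+.045*np.array([np.cos(cy),np.sin(cy)]),"yaw",cy,"w",np.linalg.norm(X(cl,cf)-X(cr,cf)))
# heights
print("hole",tri(c,(251*k,73*k),ct,(251.7,206.5),True),"bar",tri(c,(436*k,16*k),ct,(305.5,199),True),tri(c,(429.5*k,133*k),ct,(305,229.7),True))
cc=X(cl,cf);uw=proj(c,[*cc,.01],True);print("coupon fl corner",tri(c,uw[0],ct,(242.2,212),True),"bed corner fl",tri(c,(441*k,293*k),ct,(310.2,276.5),True))
E
python3 m1.py
```

```text
left [ 0.462  -0.2647] [2.445e-01 3.000e-04 4.000e+01]
front [ 0.4014 -0.3582] [1.817e+00 4.000e-04 4.000e+01]
sidebot [ 0.5168 -0.3963] [2.449e-01 3.000e-04 3.600e+01]
frontleft [ 0.38282211 -0.28445794] corner from it [ 0.60108018 -0.37425447] yaw 0.24471134818383233 corner via side/front [ 0.60152274 -0.37516784] width 0.1409754348035101
TOP yaw (np.float64(0.24364043258373336), np.float64(0.0006894011970069691)) (np.float64(1.8100368995638996), np.float64(0.0006285512998497578)) corner [ 0.60163687 -0.37424471]
coupon [ 0.6003 -0.0993] [2.88e-02 6.00e-04 3.90e+01]
coupon [ 0.5964 -0.1512] [2.e-02 1.e-04 4.e+01]
coupon [ 0.5598 -0.1279] [1.6086e+00 4.0000e-04 4.0000e+01]
centre [ 0.60476697 -0.12509322] yaw 0.024360997609500015 w 0.05152432952307261
hole [ 0.57376164 -0.12715009  0.01127228] bar [ 0.57864616 -0.27147356  0.12552475] [ 0.50114093 -0.26588645  0.17847676]
coupon fl corner [ 0.55860995 -0.10112579  0.0116525 ] bed corner fl [ 0.38356999 -0.28605381  0.01389349]
```

Run:
```python
from h import *
go([.590,-.1255,.06],[np.pi,0,0.024])
go([.590,-.1255,.004],[np.pi,0,0.024])
```

```text
delta [ 0.3405 -0.2518  0.3803] [ 0.      0.0001 -0.0123] rows>= 5.6916746792220945 0.17234852367286665
delta [ 0.3406 -0.2518  0.4923] [ 0.      0.0001 -0.0123] rows>= 6.493834226461724 0.17234852367286665
```

Call:
play_rows:
  deltas:
    - [0.3405,-0.2518,0.15,0,0,-0.0123,0.27]
    - [0.3405,-0.2518,0.15,0,0,-0.0123,0.27]
    - [0.3405,-0.2518,0.15,0,0,-0.0123,0.27]
    - [0.3405,-0.2518,0.15,0,0,-0.0123,0.27]
    - [0.3405,-0.2518,0.15,0,0,-0.0123,0.27]
    - [0.3405,-0.2518,0.25,0,0,-0.0123,0.27]
    - [0.3405,-0.2518,0.35,0,0,-0.0123,0.27]
    - [0.3405,-0.2518,0.38,0,0,-0.0123,0.27]
    - [0.3405,-0.2518,0.38,0,0,-0.0123,0.27]
    - [0.3405,-0.2518,0.38,0,0,-0.0123,0.27]

```text
clock: 2.5
position: [0.5913, -0.1249, 0.0621]
tool_rot: [3.141, -0.002, 0.025]
force: [0.5, -0.6, 0.5]
grip_width: 0.0621
finger_force: 0.0
```

Run:
```python
from h import *
s=observe();print(s["position"],s["tool_rot"],s["grip_width"])
im=grab_frame("wrist");cv2.imwrite("pics/w2.png",im[:,:,::-1])
go([.590,-.1255,.004],[np.pi,0,0.024])
```

```text
[ 0.59129424 -0.12494222  0.06205723] [ 3.14122439e+00 -1.74030788e-03  2.48765123e-02] 0.06212914431814643
delta [-0.0035  0.001   0.1171] [ 0.0002 -0.0013  0.0004] rows>= 1.1717132483485468 0.019831891042972852
```

View pics/w2.png

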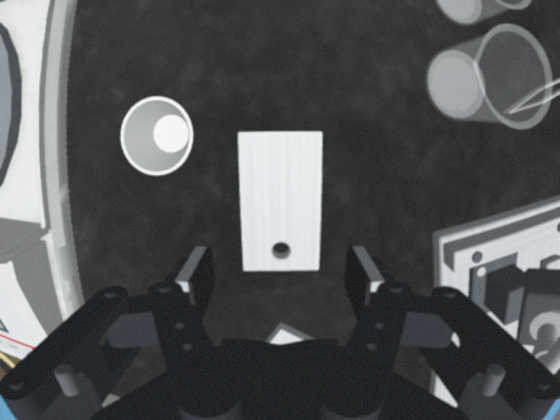

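The coupon, with its hole at (281,249), sits centred and square between the fingers. I'll descend and grip.

Call:
play_rows:
  deltas:
    - [-0.002,0,0.05,0,0,0,0.27]
    - [-0.002,0,0.09,0,0,0,0.27]
    - [-0.002,0,0.115,0,0,0,0.27]
    - [-0.002,0,0.12,0,0,0,0.27]
    - [-0.002,0,0.12,0,0,0,0.27]
    - [-0.002,0,0.12,0,0,0,0.27]
  newtons: 40

```text
clock: 3.15
position: [0.5901, -0.1246, 0.0015]
tool_rot: [3.141, -0.002, 0.025]
force: [-0.2, -0.4, 0.0]
grip_width: 0.0623
finger_force: 0.0
```

Call:
play_rows:
  deltas:
    - [0,0,0.006,0,0,0,0.33]
    - [0,0,0.006,0,0,0,0.38]
    - [0,0,0.006,0,0,0,0.48]
    - [0,0,0.006,0,0,0,0.6]
    - [0,0,0.006,0,0,0,0.6]
  newtons: 40

```text
clock: 3.65
position: [0.5895, -0.1245, -0.0023]
tool_rot: [3.141, -0.0, 0.025]
force: [-2.1, 0.5, 5.4]
grip_width: 0.049
finger_force: 41.4
```

```bash
cat >> h.py <<'E'
C=np.array([.6013,-.3745]);YAW=.2447
def W(x,y): return C+R.from_euler("z",YAW).apply([x,y,0])[:2]
def inC(p): return R.from_euler("z",-YAW).apply([p[0]-C[0],p[1]-C[1],0])[:2]
E
python3 - <<'E'
from h import *
print(W(-.105,.055));go([*W(-.105,.055),.16],[np.pi,0,YAW])
E
```

```text
[ 0.48610335 -0.3465763 ]
delta [-0.2179  0.4389 -0.3247] [ 1.000e-04 -1.000e-04 -1.047e-01] rows>= 5.877971391170924 1.4625328408754743
```

Call:
play_rows:
  deltas:
    - [0,0,-0.06,0,0,0,0.6]
    - [0,0,-0.14,0,0,0,0.6]
    - [0,0,-0.24,0,0,0,0.6]
    - [-0.03,0.05,-0.31,0,0,-0.02,0.6]
    - [-0.07,0.13,-0.325,0,0,-0.04,0.6]
    - [-0.11,0.22,-0.325,0,0,-0.06,0.6]
    - [-0.15,0.31,-0.325,0,0,-0.08,0.6]
    - [-0.19,0.39,-0.325,0,0,-0.1,0.6]
    - [-0.2179,0.43,-0.325,0,0,-0.1047,0.6]
    - [-0.2179,0.4389,-0.325,0,0,-0.1047,0.6]

```text
clock: 4.65
position: [0.4833, -0.35, 0.1596]
tool_rot: [3.141, 0.002, 0.24]
force: [0.2, -0.3, -1.8]
grip_width: 0.0486
finger_force: 42.9
```

Call:
play_rows:
  deltas:
    - [0,0,0,0,0,0,0.6]
    - [0,0,0,0,0,0,0.6]

```text
clock: 4.85
position: [0.4868, -0.3453, 0.1597]
tool_rot: [-3.141, -0.0, 0.246]
force: [0.0, -0.1, -2.8]
grip_width: 0.0486
finger_force: 42.9
```

Run:
```python
from h import *
s=observe();print(s["position"],s["tool_rot"],s["force"])
go([*W(-.105,.055),.0135],[np.pi,0,YAW])
```

```text
[ 0.48682408 -0.3453031   0.15973638] [-3.14103727e+00 -4.19074562e-04  2.46156854e-01] [ 0.03187907 -0.14314858 -2.81866025]
delta [-0.0021  0.0023  0.2925] [-0.0003 -0.0002  0.0007] rows>= 2.9248740389676002 0.010769264160502879
```

Call:
play_rows:
  deltas:
    - [-0.001,0.001,0.06,0,0,0,0.6]
    - [-0.001,0.001,0.13,0,0,0,0.6]
    - [-0.001,0.001,0.2,0,0,0,0.6]
    - [-0.001,0.001,0.25,0,0,0,0.6]
    - [-0.001,0.001,0.275,0,0,0,0.6]
    - [-0.001,0.001,0.285,0,0,0,0.6]
    - [-0.001,0.001,0.29,0,0,0,0.6]
    - [-0.001,0.001,0.29,0,0,0,0.6]

```text
clock: 5.65
position: [0.4871, -0.3456, 0.018]
tool_rot: [3.141, -0.001, 0.247]
force: [-17.7, 12.9, 63.1]
grip_width: 0.0491
finger_force: 68.5
```

Call:
play_rows:
  deltas:
    - [0,0,-0.006,0,0,0,0.6]
    - [0,0,-0.008,0,0,0,0.6]

```text
clock: 5.85
position: [0.4865, -0.346, 0.0193]
tool_rot: [3.142, -0.0, 0.247]
force: [-0.3, 0.2, -1.6]
grip_width: 0.0492
finger_force: 61.1
```

Run:
```python
from h import *
s=observe();print(s["position"],s["tool_rot"],s["force"],s["moment"])
im=grab_frame("wrist");cv2.imwrite("pics/w3.png",im[:,:,::-1])
im=grab_frame("scene");cv2.imwrite("pics/s3.png",im[:,:,::-1])
```

```text
[ 0.48651919 -0.34602747  0.01933005] [ 3.14152808e+00 -4.45535266e-04  2.46553236e-01] [-0.32058589  0.20914659 -1.63269131] [0.04269982 0.19708434 0.02985731]
```

View pics/w3.png

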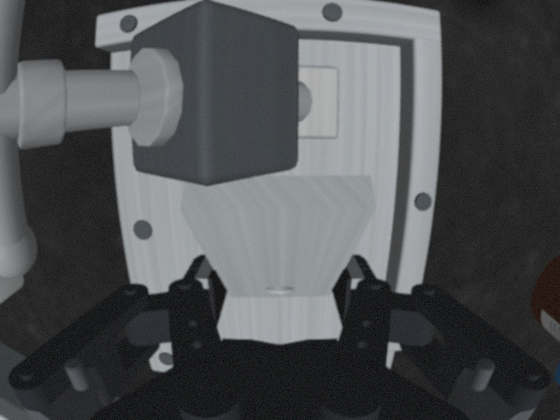

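The view shows the coupon pitched up at its far end, with its edge at (185–375,180). Its far left corner must have landed on the clamp housing. I'll raise it and set it down 30 mm further forward, clear of the housing.

Call:
play_rows:
  deltas:
    - [0,0,-0.05,0,0,0,0.6]
    - [0,0,-0.1,0,0,0,0.6]
    - [-0.03,0.005,-0.1,0,0,0,0.6]
    - [-0.06,0.01,-0.1,0,0,0,0.6]
    - [-0.06,0.01,-0.1,0,0,0,0.6]
    - [-0.06,0.01,-0.06,0,0,0,0.6]
    - [-0.06,0.01,-0.04,0,0,0,0.6]
    - [-0.06,0.01,-0.03,0,0,0,0.6]
    - [-0.06,0.01,-0.03,0,0,0,0.6]
  newtons: 25

```text
clock: 6.85
position: [0.4573, -0.3589, 0.0327]
tool_rot: [-3.14, 0.001, 0.245]
force: [0.6, 0.1, -1.4]
grip_width: 0.0488
finger_force: 61.1
```

Run:
```python
from h import *
s=observe();print(s["position"],s["tool_rot"],s["force"],s["moment"],s["finger_force"],inC(s["position"]))
im=grab_frame("wrist");a=cv2.resize(im[:,:,::-1],(400,300));im=grab_frame("scene");b=cv2.resize(im[130:280,230:430,::-1],(400,300))
cv2.imwrite("pics/w4.png",np.hstack([a,b]))
```

```text
[ 0.45733774 -0.35886003  0.03274845] [-3.14015820e+00  1.13608989e-03  2.45044015e-01] [ 0.58785593  0.08171372 -1.35698486] [-0.02085813 -0.00587477 -0.01836161] 61.0613089799881 [-0.13588461  0.05005112]
```

View pics/w4.png

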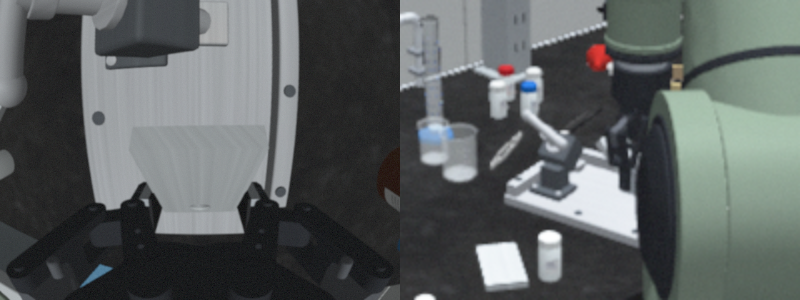

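The far end is still raised: its top-face edge is at (131–268,150) and its near edge at (157–243,234), in 400-wide pixels. I'll compute the pitch from the known 50 mm width.

Run:
```python
from h import *
c=get_calibration("wrist");s=observe()
k=1.4
def pair(a,b):
    v=ray(c,[np.array(a)*k,np.array(b)*k],True);y=np.array([-np.sin(YAW),np.cos(YAW),0]) 
    d=.05/abs((v[0]-v[1])@y); return np.array(c["xyz"])+d*v
for p in [((129,151),(268,151)),((136,126),(265,126)),((160,211),(241,211)),((155,234),(244,234))]:
    q=pair(*p);m=q.mean(0);print(inC(m)*1000,m[2]*1000)
```

```text
[-91.11319007  49.9068211 ] 98.38737598347397
[-83.56590113  49.1963683 ] 89.67379026672246
[-142.94241326   48.98058299] 53.20838076726967
[-147.8818363    49.56420087] 70.68720664892237
```

The pitch is about 42 degrees. Pressing the front edge gently on the bed will swing the coupon back flat in the pads.

Call:
play_rows:
  deltas:
    - [0,0,0.005,0,0,0,0.6]
    - [0,0,0.01,0,0,0,0.6]
    - [0,0,0.015,0,0,0,0.6]
    - [0,0,0.015,0,0,0,0.6]
  newtons: 20

```text
clock: 7.35
position: [0.4577, -0.3592, 0.026]
tool_rot: [-3.141, 0.0, 0.245]
force: [0.6, 0.1, -1.9]
grip_width: 0.0488
finger_force: 61.1
```

Call:
play_rows:
  deltas:
    - [0,0,0.005,0,0,0,0.6]
    - [0,0,0.01,0,0,0,0.6]
    - [0,0,0.014,0,0,0,0.6]
    - [0,0,0.014,0,0,0,0.6]
  newtons: 20

```text
clock: 7.75
position: [0.4578, -0.3592, 0.019]
tool_rot: [-3.141, 0.0, 0.245]
force: [-0.2, 0.2, -0.6]
grip_width: 0.0489
finger_force: 61.3
```

Call:
play_rows:
  deltas:
    - [0,0,0.003,0,0,0,0.6]
    - [0,0,0.006,0,0,0,0.6]
    - [0,0,0.006,0,0,0,0.6]

```text
clock: 8.05
position: [0.4588, -0.3594, 0.0176]
tool_rot: [3.14, -0.001, 0.245]
force: [-1.7, 5.1, 23.8]
grip_width: 0.049
finger_force: 64.1
```

Run:
```python
from h import *
s=observe();print(s["position"],s["force"],s["moment"],s["finger_force"],inC(s["position"]))
im=grab_frame("wrist");cv2.imwrite("pics/w5.png",im[:,:,::-1])
```

```text
[ 0.45879857 -0.35935513  0.01760646] [-1.71240331  5.12420559 23.82161977] [ 0.92566475  0.87944434 -0.10561177] 64.06101375818253 [-0.13458725  0.04921685]
```

View pics/w5.png

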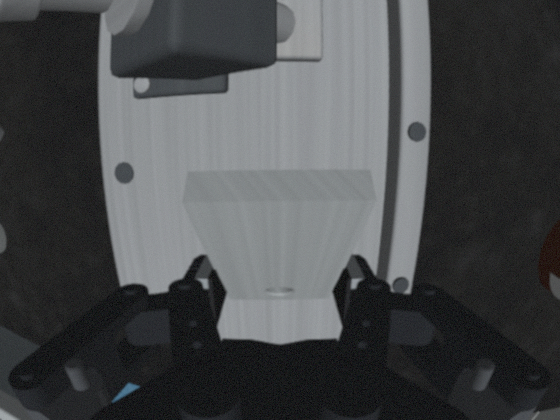

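The front edge is on the bed, but the pads grip too firmly for the coupon to turn. I'll slacken them to about 51 mm so it tips down between the fingers.

Call:
play_rows:
  deltas:
    - [0,0,-0.003,0,0,0,0.425]
    - [0,0,-0.003,0,0,0,0.41]
    - [0,0,-0.003,0,0,0,0.4]
    - [0,0,-0.003,0,0,0,0.395]
    - [0,0,-0.003,0,0,0,0.395]

```text
clock: 8.6
position: [0.4578, -0.3593, 0.0176]
tool_rot: [-3.141, 0.0, 0.245]
force: [0.9, 0.4, 0.7]
grip_width: 0.0517
finger_force: 0.0
```

Run:
```python
from h import *
s=observe();print(s["position"],s["force"],s["grip_width"],s["finger_force"],inC(s["position"]))
im=grab_frame("wrist");cv2.imwrite("pics/w6.png",im[:,:,::-1])
```

```text
[ 0.45775494 -0.35927324  0.01759873] [0.8897824 0.3762396 0.6941736] 0.05168402600015521 0.0 [-0.13557994  0.04954914]
```

View pics/w6.png

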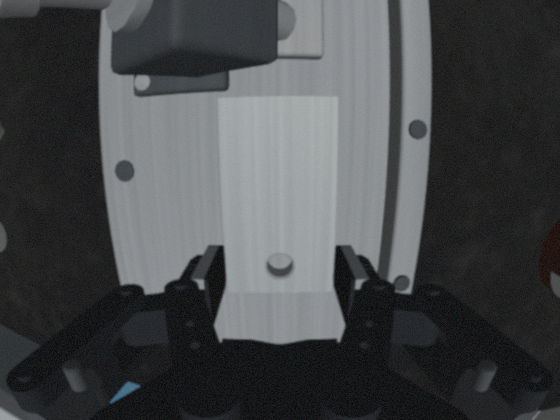

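The coupon now lies flat on the bed, with far corners at (219,97) and (338,96), near corners at (226,292) and (336,292), and the hole at (280,265). I'll compute its pose.

```bash
cat > m2.py <<'E'
from h import *
import sys
c=get_calibration("wrist")
def pose(img,q,z=.024,w=4):
    g=cv2.cvtColor(img,cv2.COLOR_BGR2GRAY)
    L=lambda a,b:np.array([inC(p) for p in plane(c,edge(g,a,b,w=w,m=.15),z,True)])*1000
    for n,(a,b) in q.items():
        P=L(a,b);m=P.mean(0);v=np.linalg.svd(P-m)[2][0];v*=np.sign(v[np.argmax(abs(v))]);print(n,m.round(1),"ang",np.round(np.arctan2(v[1],v[0]),3),len(P))
E
python3 - <<'E'
from m2 import *
im=cv2.imread("pics/w6.png")
pose(im,dict(left=((219,97),(225,240)),right=((338,96),(336,240)),far=((219,97),(338,96)),near=((245,291),(320,291))))
pose(im,dict(fencebot=((388,60),(384,240))),z=.014)
go([*W(-.135,.085),.06],[np.pi,0,YAW])
E
```

```text
left [-89.4  75.1] ang 0.012 40
right [-88.6  25.1] ang 0.007 39
far [-58.6  50. ] ang 1.582 40
near [-148.3   48.1] ang 1.58 40
fencebot [-76.1  -0.7] ang 0.002 31
delta [ 0.0011 -0.0709 -0.0848] [-0.0001  0.0001  0.0001] rows>= 1.1052140321559893 0.001995036499200718
```

Call:
play_rows:
  deltas:
    - [0,0,0.006,0,0,0,0.4]
    - [0,0,0.006,0,0,0,0.45]
    - [0,0,0.006,0,0,0,0.5]
    - [0,0,0.006,0,0,0,0.5]
    - [-0.015,0.002,0.005,0,0,0,0.5]
    - [-0.03,0.005,0.005,0,0,0,0.5]
    - [-0.045,0.008,0.005,0,0,0,0.5]
    - [-0.058,0.01,0.005,0,0,0,0.5]
    - [-0.058,0.01,0.005,0,0,0,0.5]
  newtons: 20

```text
clock: 9.55
position: [0.4296, -0.3719, 0.0153]
tool_rot: [-3.142, 0.001, 0.243]
force: [-0.8, -0.0, -2.3]
grip_width: 0.0491
finger_force: 21.1
```

Call:
play_rows:
  deltas:
    - [0,0,0,0,0,0,0.4]
    - [0,0,0,0,0,0,0.39]
    - [0,0,-0.03,0,0,0,0.39]
    - [0,0,-0.07,0,0,0,0.39]
    - [0.03,-0.06,-0.09,0,0,0,1]
    - [0.066,-0.13,-0.09,0,0,0,1]
    - [0.066,-0.13,-0.09,0,0,0,1]
    - [0.066,-0.13,-0.09,0,0,0,1]

```text
clock: 10.35
position: [0.4479, -0.2995, 0.0613]
tool_rot: [3.141, -0.001, 0.247]
force: [0.1, -0.1, -1.0]
grip_width: 0.0001
finger_force: 0.0
```

```bash
cat >> m2.py <<'E'
def find(z=.024,save=None,ylim=(-5,110),xlim=(-190,5)):
    """segment nothing; just show undistorted bed-plane rectification in clamp frame at height z, 2 px/mm"""
    im=grab_frame("wrist")[:,:,::-1]
    xs=np.arange(xlim[1],xlim[0],-.5);ys=np.arange(ylim[1],ylim[0],-.5)
    X,Y=np.meshgrid(ys,xs);P=np.c_[[*W(0,0)]]
    a=np.array([np.cos(YAW),np.sin(YAW)]);b=np.array([-a[1],a[0]])
    Q=np.concatenate([C+(Y[...,None]*a+X[...,None]*b)/1000,np.full(X.shape+(1,),z)],-1).reshape(-1,3)
    uv=proj(c,Q,True).reshape(X.shape+(2,)).astype(np.float32)
    o=cv2.remap(np.ascontiguousarray(im),uv[...,0],uv[...,1],cv2.INTER_LINEAR)
    if save: cv2.imwrite(save,im);cv2.imwrite(save.replace(".png","r.png"),o)
    return im,o
E
python3 - <<'E'
from m2 import *
s=observe();print(s["position"],inC(s["position"]),s["force"],s["grip_width"])
im,o=find(save="pics/w7.png")
g=cv2.cvtColor(o,cv2.COLOR_BGR2GRAY).astype(float)
# horizontal profile at several x, strongest gradients
for x in (-100,-110,-120,-140): 
    r=g[int((5-x)*2)-6:int((5-x)*2)+6].mean(0);d=np.gradient(cv2.GaussianBlur(r[None],(0,0),1.5)[0]);k=np.argsort(-abs(d))[:12];print(x,sorted(set((np.round(110-k/2),)[0].astype(int))))
    print((r[::6]).astype(int))
E
```

```text
[ 0.44793301 -0.29952962  0.06127611] [-0.13063548  0.10989251] [ 0.09653406 -0.10318067 -0.96752692] 5.13389969412737e-05
-100 [np.int64(4), np.int64(5), np.int64(6), np.int64(69), np.int64(70), np.int64(72), np.int64(73)]
[205 204 203 202 200 203 203 203 206 200 202 205 202 111 228 226 225 228
 226 228 224 225 227 223 225 225 225 223 224 222 215 205 200 204 202 133
  84  84 110]
-110 [np.int64(4), np.int64(5), np.int64(6), np.int64(69), np.int64(70), np.int64(72)]
[205 204 205 203 200 203 203 202 206 201 203 205 201 109 227 224 222 227
 225 227 223 224 228 222 224 224 224 223 223 221 216 204 199 206 202 133
  84  84 110]
-120 [np.int64(4), np.int64(5), np.int64(6), np.int64(69), np.int64(70), np.int64(72)]
[204 204 204 205 202 202 203 202 205 202 204 206 202 108 225 222 222 225
 224 226 223 223 227 222 223 224 224 222 223 220 215 204 200 205 202 138
  83  85 110]
-140 [np.int64(4), np.int64(5), np.int64(6), np.int64(69), np.int64(70), np.int64(72), np.int64(100), np.int64(101), np.int64(102)]
[ 28  87  91 140 176 180 204 203 204 203 206 207 202 113 223 220 219 223
 221 223 220 221 225 219 220 222 223 221 221 219 216 205 200 205 201 130
  85  85 111]
```

The coupon spans y = 19.5–69.5 mm and is square to the bed. I'll lower the shut fingers on its left and push right.

Call:
play_rows:
  deltas:
    - [0,0,0.04,0,0,0,1]
    - [0,0,0.075,0,0,0,1]
    - [0,0,0.087,0,0,0,1]
    - [0,0,0.087,0,0,0,1]
    - [0,0.02,0.087,0,0,0,1]
    - [0,0.04,0.087,0,0,0,1]
    - [0,0.05,0.087,0,0,0,1]
    - [0,0.06,0.087,0,0,0,1]
    - [0,0.07,0.087,0,0,0,1]
    - [0,0.07,0.087,0,0,0,1]

```text
clock: 11.4
position: [0.4558, -0.3346, 0.0169]
tool_rot: [3.141, -0.0, 0.244]
force: [-0.7, 0.1, 1.0]
grip_width: 0.0002
finger_force: 0.0
```

```bash
cat > m3.py <<'E'
from m2 import *
s=observe();print(s["position"],inC(s["position"]),s["force"],s["tool_rot"])
im,o=find(save="pics/wx.png")
g=cv2.cvtColor(o,cv2.COLOR_BGR2GRAY).astype(float)
def edg(r,off): 
    d=np.gradient(cv2.GaussianBlur(r[None],(0,0),1.5)[0]);k=[i for i in range(2,len(d)-2) if abs(d[i])>4 and abs(d[i])==abs(d[i-2:i+3]).max()];return [(round(float(off-i/2),1),int(d[i])) for i in k]
for x in (-50,-65,-80,-95,-105): i=int((5-x)*2);print("x",x,edg(g[i-4:i+4].mean(0),110))
for y in (12,20,32,40): i=int((110-y)*2);print("y",y,edg(g[:,i-4:i+4].mean(1),5))
E
python3 m3.py
```

```text
[ 0.45582177 -0.3345901   0.01686632] [-0.13147566  0.07396531] [-0.65365273  0.05103898  1.00638498] [ 3.14136969e+00 -2.72646545e-04  2.44461305e-01]
x -50 [(106.0, -18), (72.0, 11), (4.5, -20), (-3.5, 7)]
x -65 [(4.5, -19), (-3.5, 7)]
x -80 [(4.5, -19), (-3.5, 7)]
x -95 [(63.5, -6), (61.5, 13), (12.0, -4), (4.5, -19), (-3.5, 7)]
x -105 [(63.5, -6), (61.5, 12), (12.0, -4), (4.5, -19), (-3.5, 7)]
y 12 [(-6.5, 37), (-89.5, 4), (-150.5, -22), (-175.5, 5), (-180.0, -9)]
y 20 [(-8.0, 37), (-87.0, -12), (-89.5, 17), (-146.5, -25), (-167.5, 20), (-176.0, -20)]
y 32 [(-9.5, 37), (-41.5, -10), (-43.5, 11), (-87.0, -13), (-89.0, 17), (-140.5, -26)]
y 40 [(-10.5, 22), (-41.5, -4), (-45.5, 10), (-87.0, -12), (-89.0, 19), (-140.0, -28)]
```

Call:
play_rows:
  deltas:
    - [0,0.008,0,0,0,0,1]
    - [0,0.014,0,0,0,0,1]
    - [0,0.019,0,0,0,0,1]
    - [0,0.022,0,0,0,0,1]
    - [0,0.022,0,0,0,0,1]

```text
clock: 11.95
position: [0.4583, -0.345, 0.0167]
tool_rot: [3.142, -0.0, 0.245]
force: [-0.3, -0.9, -0.4]
grip_width: -0.0003
finger_force: 0.0
```

Call:
play_rows:
  deltas:
    - [0,0.001,0,0,0,0,1]
    - [0,0.002,0,0,0,0,1]
    - [0,0.003,0,0,0,0,1]
    - [0,0.003,0,0,0,0,1]

```text
clock: 12.35
position: [0.4587, -0.3462, 0.0167]
tool_rot: [-3.142, 0.0, 0.245]
force: [-0.2, 0.6, 0.4]
grip_width: -0.0
finger_force: 0.3
```

```bash
python3 m3.py
```

```text
[ 0.45870446 -0.34618671  0.01672893] [-0.1314883   0.06201578] [-0.17457604  0.64526014  0.38564477] [-3.14155176e+00  5.34277347e-06  2.44914885e-01]
x -50 [(106.0, -17), (71.0, 13), (3.5, -20), (-3.5, 12)]
x -65 [(3.5, -20), (-3.5, 12)]
x -80 [(3.5, -19), (-3.5, 12)]
x -95 [(51.5, -6), (49.5, 13), (0.0, -24), (-3.5, 12)]
x -105 [(51.5, -6), (49.5, 12), (0.0, -23), (-3.5, 12)]
y 12 [(-8.5, 37), (-87.5, -12), (-89.5, 18), (-144.5, -24), (-165.0, 20), (-173.5, -20)]
y 20 [(-9.5, 36), (-87.5, -12), (-89.5, 17), (-140.5, -26)]
y 32 [(-11.0, 35), (-41.0, -8), (-43.5, 9), (-87.0, -12), (-89.5, 18), (-141.0, -14), (-145.0, -11)]
y 40 [(-11.5, 36), (-41.5, -12), (-43.5, 13), (-87.0, -12), (-89.0, 18), (-143.5, -24)]
```

Call:
play_rows:
  deltas:
    - [0,0.002,0,0,0,0,1]
    - [0,0.003,0,0,0,0,1]
    - [0,0.003,0,0,0,0,1]

```text
clock: 12.7
position: [0.4587, -0.3471, 0.0166]
tool_rot: [-3.14, 0.001, 0.245]
force: [-2.2, 5.0, 2.2]
grip_width: 0.0
finger_force: 2.7
```

Call:
play_rows:
  deltas:
    - [0,0.001,0,0,0,0,1]
    - [0,0.002,0,0,0,0,1]
    - [0,0.002,0,0,0,0,1]

```text
clock: 13.0
position: [0.4588, -0.3473, 0.0165]
tool_rot: [-3.139, 0.001, 0.245]
force: [-3.8, 9.1, 4.1]
grip_width: 0.0001
finger_force: 5.3
```

Call:
play_rows:
  deltas:
    - [0,-0.02,0,0,0,0,1]
    - [0,-0.02,-0.04,0,0,0,1]
    - [0,-0.02,-0.08,0,0,0,1]
    - [-0.07,0.03,-0.08,0,0,0,1]
    - [-0.145,0.074,-0.08,0,0,0,1]
    - [-0.145,0.074,-0.08,0,0,0,1]
    - [-0.145,0.074,-0.04,0,0,0,1]
    - [-0.145,0.074,-0.005,0,0,0,1]
    - [-0.145,0.074,0.0,0,0,0,1]
    - [-0.145,0.074,0.0,0,0,0,1]

```text
clock: 14.0
position: [0.398, -0.4017, 0.0167]
tool_rot: [-3.141, 0.0, 0.245]
force: [-0.2, 0.1, -0.3]
grip_width: -0.0002
finger_force: 0.0
```

```bash
python3 m3.py
```

```text
[ 0.39795181 -0.40170774  0.01669138] [-0.20388195  0.02286698] [-0.23059263  0.0818143  -0.25033632] [-3.14116227e+00  3.35158788e-04  2.45156916e-01]
x -50 []
x -65 []
x -80 [(88.5, -5), (83.5, -4), (79.5, -4)]
x -95 [(50.0, 4), (0.0, -26), (-2.0, 18)]
x -105 [(50.0, 4), (0.0, -26), (-2.0, 18)]
y 12 [(-84.5, 48), (-89.5, 5), (-186.0, -31)]
y 20 [(-85.0, 48), (-89.0, 4), (-167.0, -7), (-170.0, 12), (-186.0, -31)]
y 32 [(-84.5, 48), (-89.5, 5), (-186.0, -31)]
y 40 [(-84.5, 48), (-89.0, 5), (-186.0, -31)]
```

Call:
play_rows:
  deltas:
    - [0.02,0,0,0,0,0,1]
    - [0.04,0,0,0,0,0,1]
    - [0.058,0,0,0,0,0,1]
    - [0.076,0,0,0,0,0,1]
    - [0.094,0,0,0,0,0,1]
    - [0.112,0,0,0,0,0,1]
    - [0.128,0,0,0,0,0,1]
    - [0.14,0,0,0,0,0,1]
    - [0.15,0,0,0,0,0,1]
    - [0.15,0,0,0,0,0,1]

```text
clock: 15.05
position: [0.4715, -0.3835, 0.0167]
tool_rot: [-3.142, -0.001, 0.246]
force: [-0.3, -0.1, 0.5]
grip_width: 0.0002
finger_force: 0.0
```

```bash
python3 m3.py
```

```text
[ 0.47145625 -0.38352054  0.01670726] [-0.12816108  0.02270482] [-0.26405224 -0.05965942  0.51440185] [-3.14156197e+00 -5.25456772e-04  2.45501329e-01]
x -50 [(106.0, -8), (69.0, 20), (50.5, 4), (0.5, -26), (-2.0, 19)]
x -65 [(50.5, 4), (0.5, -27), (-2.0, 19)]
x -80 [(50.5, 4), (0.5, -27), (-2.0, 18)]
x -95 [(50.5, 4), (0.5, -26), (-2.0, 18)]
x -105 [(50.5, 4), (31.0, -14), (20.0, 14), (0.5, -26), (-2.0, 17)]
y 12 [(-9.0, 42), (-26.0, 5), (-115.5, -4), (-120.0, -27)]
y 20 [(-9.0, 41), (-26.0, 4), (-102.0, -5), (-106.0, 8), (-116.0, -25), (-131.5, 12), (-134.5, -8), (-137.0, -7), (-160.0, 10), (-173.0, -17)]
y 32 [(-9.0, 41), (-26.0, 5), (-104.5, 4), (-120.0, -28)]
y 40 [(-8.5, 40), (-41.5, -12), (-43.5, 17), (-134.0, -17)]
```

Call:
play_rows:
  deltas:
    - [0.015,0,0,0,0,0,1]
    - [0.03,0,0,0,0,0,1]
    - [0.04,0,0,0,0,0,1]
    - [0.046,0,0,0,0,0,1]
    - [0.048,0,0,0,0,0,1]
    - [0.048,0,0,0,0,0,1]

```text
clock: 15.7
position: [0.4941, -0.378, 0.0167]
tool_rot: [3.142, -0.0, 0.245]
force: [0.3, -0.6, -0.1]
grip_width: -0.0001
finger_force: 0.0
```

Call:
play_rows:
  deltas:
    - [0.002,0,0,0,0,0,1]
    - [0.003,0,0,0,0,0,1]
    - [0.004,0,0,0,0,0,1]
    - [0.004,0,0,0,0,0,1]

```text
clock: 16.1
position: [0.4959, -0.3776, 0.0167]
tool_rot: [-3.142, 0.0, 0.245]
force: [-0.5, -0.3, -0.3]
grip_width: 0.0002
finger_force: 0.4
```

Call:
play_rows:
  deltas:
    - [0.002,0,0,0,0,0,1]
    - [0.003,0,0,0,0,0,1]
    - [0.003,0,0,0,0,0,1]

```text
clock: 16.4
position: [0.4966, -0.3774, 0.0167]
tool_rot: [-3.141, 0.001, 0.244]
force: [-5.2, -0.5, 2.6]
grip_width: -0.0001
finger_force: 2.8
```

Call:
play_rows:
  deltas:
    - [0.001,0,0,0,0,0,1]
    - [0.002,0,0,0,0,0,1]
    - [0.002,0,0,0,0,0,1]

```text
clock: 16.7
position: [0.4967, -0.3774, 0.0166]
tool_rot: [-3.141, 0.003, 0.244]
force: [-10.9, -1.4, 5.0]
grip_width: 0.0004
finger_force: 5.1
```

```bash
python3 m3.py
```

```text
[ 0.49669802 -0.37740106  0.01663139] [-0.10218872  0.02252679] [-10.88527617  -1.42379539   4.9615948 ] [-3.14082128e+00  2.73881792e-03  2.44082491e-01]
x -50 [(63.0, 25), (51.0, 4), (1.0, -29), (-2.0, 21)]
x -65 [(51.0, 4), (1.0, -28), (-2.0, 21)]
x -80 [(51.0, 4), (31.0, -14), (20.0, 14), (0.5, -27), (-2.0, 20)]
x -95 [(35.5, -15), (24.0, -12), (21.0, 11), (9.5, 16), (1.0, -23), (-2.0, 20)]
x -105 [(38.5, -30), (31.0, 9), (24.5, -14), (20.5, 14), (14.5, -9), (7.0, 31), (1.0, -22), (-2.0, 19)]
y 12 [(2.0, -19), (-0.5, 26), (-94.0, -30), (-109.5, 4), (-112.0, -4)]
y 20 [(2.0, -19), (-0.5, 26), (-76.5, -6), (-80.5, 8), (-90.5, -27), (-105.5, 13), (-108.5, -8), (-111.0, -8), (-134.0, 11), (-147.0, -19)]
y 32 [(2.0, -19), (-0.5, 25), (-75.0, -4), (-79.5, 5), (-94.0, -31)]
y 40 [(2.0, -18), (-0.5, 26), (-14.0, -8), (-16.0, 4), (-44.0, -4), (-46.0, 8), (-108.0, -18)]
```

The coupon is seated against the rear fence (10.9 N reaction) and within about 1 mm of the side fence. I'll back off, rise and measure the T-bar from two wrist positions.

Call:
play_rows:
  deltas:
    - [-0.02,0,0,0,0,0,1]
    - [-0.04,0,-0.01,0,0,0,1]
    - [-0.05,0,-0.1,0,0,0,1]
    - [-0.05,0,-0.2,0,0,0,1]
    - [-0.05,-0.02,-0.3,0,0,0,0]
    - [-0.04,-0.06,-0.38,0,0,0,0]
    - [-0.02,-0.095,-0.4,0,0,0,0]
    - [-0.02,-0.095,-0.4,0,0,0,0]
    - [-0.02,-0.095,-0.4,0,0,0,0]
    - [-0.02,-0.095,-0.4,0,0,0,0]

```text
clock: 17.75
position: [0.4763, -0.334, 0.2161]
tool_rot: [-3.141, 0.001, 0.244]
force: [-0.3, 0.3, 0.2]
grip_width: 0.0849
finger_force: 0.0
```

```bash
cat > sv.py <<'E'
from h import *
import pickle,sys
c=get_calibration("wrist");im=grab_frame("wrist");pickle.dump((c,im),open(sys.argv[1],"wb"));print(inC(observe()["position"]),observe()["position"],"bar px",proj(c,[*W(-.033,.115),.113],True))
E
python3 sv.py b1.pkl
```

```text
[-0.11139441  0.06955576] [ 0.47637308 -0.3340033   0.21598805] bar px [[219.20490412 104.97545511]]
```

Call:
play_rows:
  deltas:
    - [0,-0.09,0,0,0,0,0]
    - [0,-0.18,0,0,0,0,0]
    - [0,-0.18,0,0,0,0,0]
    - [0,-0.18,0,0,0,0,0]
    - [0,-0.18,0,0,0,0,0]

```text
clock: 18.3
position: [0.4552, -0.2471, 0.2164]
tool_rot: [-3.142, 0.0, 0.244]
force: [-0.7, -0.3, 0.0]
grip_width: 0.0856
finger_force: 0.0
```

```bash
python3 sv.py b2.pkl
python3 - <<'E'
from h import *
import pickle
o=[]
for f in("b1.pkl","b2.pkl"):
    c,im=pickle.load(open(f,"rb"));u=proj(c,[*W(-.033,.115),.113],True)[0].astype(int)
    x0=int(np.clip(u[0]-100,0,360));y0=int(np.clip(u[1]-120,0,180));print(f,"crop",x0,y0)
    o.append(cv2.resize(im[y0:y0+240,x0:x0+200,::-1],(400,480),interpolation=cv2.INTER_CUBIC))
cv2.imwrite("pics/bar.png",np.hstack(o))
E
```

```text
[-0.11087349  0.1589333 ] [ 0.4552254  -0.24716211  0.21640199] bar px [[338.02243393 105.67668115]]
b1.pkl crop 119 0
b2.pkl crop 238 0
```

View pics/bar.png

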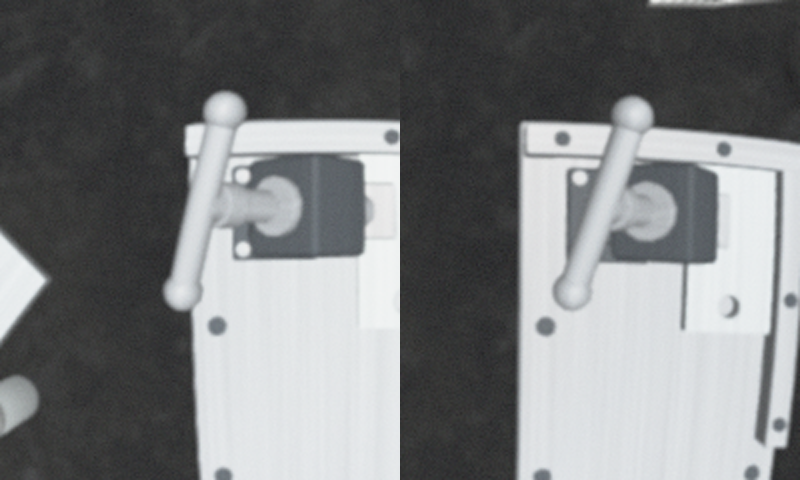

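The two crops show the bar's balls: b1 at (225,111) and (182,292), b2 at (633,116) and (571,292). The coupon is seated in the corner with its hole at the front (729,306). I'll triangulate the bar.

Run:
```python
from h import *
import pickle
c1=pickle.load(open("b1.pkl","rb"))[0];c2=pickle.load(open("b2.pkl","rb"))[0]
A=tri(c1,(231.5,55.5),c2,(354.5,58),True,True);B=tri(c1,(210,146),c2,(323.5,146),True,True)
for P in(A,B,(A+B)/2):print(inC(P)*1000,P[2]*1000)
print("len",np.linalg.norm(A-B))
Rc=R.from_euler("z",YAW);n=Rc.apply([0,.6428,.766]);b=A-B;b/=np.linalg.norm(b);print("b.n",b@n)
u2=Rc.apply([0,.766,-.6428]);phi=np.arctan2(b@u2,b@Rc.apply([1,0,0]));print("phi",phi)
# coupon check, both views
for f in("b1.pkl","b2.pkl"):
    c,im=pickle.load(open(f,"rb"));g=cv2.cvtColor(im,cv2.COLOR_RGB2GRAY)
    for nm,x,z in(("cpl right edge",[-82,-65],.024),("fence top",[-82,-30],.032)):
        ps=proj(c,[[*W(x[0]/1e3,0),z],[*W(x[1]/1e3,0),z]],True);P=np.array([inC(p) for p in plane(c,edge(g,ps[0],ps[1],w=3.5,pol=(-1 if nm[0]=="c" else 1)),z,True)])*1000;print(f,nm,P.mean(0).round(2),np.polyfit(P[:,0],P[:,1],1)[0].round(3))
        
    ps=proj(c,[[*W(-.09,.005),.024],[*W(-.09,.045),.024]],True);P=np.array([inC(p) for p in plane(c,edge(g,ps[0],ps[1],w=4),.024,True)])*1000;print("near",P.mean(0).round(2),np.polyfit(P[:,1],P[:,0],1)[0].round(3))
```

```text
[  3.10751302 104.2653619 ] 121.617324686271
[-64.77919112 124.57948527] 104.90104510830018
[-30.83583905 114.42242358] 113.25918489728559
len 0.0728059215333258
b.n -0.0034784031451734524
phi -0.3696810249837193
b1.pkl cpl right edge [-73.48   1.15] 0.023
b1.pkl fence top [-5.595e+01 -3.000e-02] 0.011
near [-90.86  25.1 ] -0.002
b2.pkl cpl right edge [-73.48   0.86] 0.043
b2.pkl fence top [-55.96   0.55] -0.008
near [-90.56  25.28] 0.006
```

```bash
cat > bar.py <<'E'
from h import *
M=np.array([*W(-.0308,.1144),.1133]);Rc=R.from_euler("z",YAW);n=Rc.apply([0,.6428,.766])
def tool(phi):
    b=Rc.apply([np.cos(phi),.766*np.sin(phi),-.6428*np.sin(phi)]);z=-n/np.linalg.norm(n);b-=z*(b@z);b/=np.linalg.norm(b)
    return R.from_matrix(np.c_[b,np.cross(z,b),z]).as_euler("xyz")
E
python3 - <<'E'
from bar import *
s=observe();print(s["qpos"].round(3),s["clock"])
for ph in(-.37,):
    print(tool(ph));go(M+n*.09,tool(ph));go(M+n*.15,tool(ph))
E
```

```text
[ 0.586  0.38  -0.263  1.886  0.124  0.892 -1.064] 18.35
[ 2.47768916 -0.23459304 -0.04409705]
delta [ 0.1601 -0.0269  0.0683] [-0.3294  0.062   0.1688] rows>= 1.7613850930433639 5.2434094580594355
delta [ 0.16   -0.104  -0.0236] [-0.3294  0.062   0.1688] rows>= 1.9228298463448257 5.2434094580594355
```

Joint 7 decreases with a clockwise turn, so I'll grip with the tool turned the other way round, starting with –90 degrees.

Call:
play_rows:
  deltas:
    - [0,0,-0.05,0,0,-0.08,0]
    - [0,0,-0.1,0,0,-0.16,0]
    - [0,0,-0.1,0,0,-0.24,0]
    - [0,0,-0.1,0,0,-0.32,0]
    - [0,0,-0.1,0,0,-0.4,0]
    - [0,0,-0.1,0,0,-0.48,0]
    - [0,0,-0.1,0,0,-0.56,0]
    - [0,0,-0.1,0,0,-0.64,0]
    - [0,0,-0.1,0,0,-0.72,0]
    - [0,0,-0.1,0,0,-0.78,0]

```text
clock: 19.35
position: [0.4552, -0.247, 0.2664]
tool_rot: [-3.141, -0.0, 1.75]
force: [-0.0, -0.1, -0.9]
grip_width: 0.0855
finger_force: 0.0
```

Run:
```python
from bar import *
s=observe();print(s["qpos"].round(3),s["clock"],s["position"],s["tool_rot"])
go(M+n*.15,tool(-.37+np.pi))
```

```text
[ 0.83   0.357 -0.576  1.816  0.223  1.034  0.347] 19.35 [ 0.4552288  -0.24701137  0.26641494] [-3.14143272e+00 -4.92561713e-04  1.74952539e+00]
delta [0.1138 0.1529 0.0765] [ 0.1914 -0.3004 -0.5787] rows>= 2.0535755048084234 9.492049214228285
```

Call:
play_rows:
  deltas:
    - [0.02,0.03,0.015,0.0191,-0.03,-0.0579,0]
    - [0.04,0.06,0.03,0.0383,-0.0601,-0.1157,0]
    - [0.06,0.09,0.045,0.0574,-0.0901,-0.1736,0]
    - [0.08,0.12,0.06,0.0766,-0.1202,-0.2315,0]
    - [0.1138,0.1529,0.0765,0.0957,-0.1502,-0.2894,0]
    - [0.1138,0.1529,0.0765,0.1148,-0.1802,-0.3472,0]
    - [0.1138,0.1529,0.0765,0.134,-0.2103,-0.4051,0]
    - [0.1138,0.1529,0.0765,0.1531,-0.2403,-0.463,0]
    - [0.1138,0.1529,0.0765,0.1723,-0.2704,-0.5208,0]
    - [0.1138,0.1529,0.0765,0.1914,-0.3004,-0.5787,0]

```text
clock: 20.35
position: [0.5212, -0.1771, 0.2281]
tool_rot: [-2.475, 0.233, 3.097]
force: [0.6, -0.6, 0.2]
grip_width: 0.0853
finger_force: 0.0
```

Call:
play_rows:
  deltas:
    - [0,0,0,0,0,0,0.3]
    - [0,0,0,0,0,0,0.3]
    - [0,0,0,0,0,0,0.3]

```text
clock: 20.65
position: [0.521, -0.1774, 0.2286]
tool_rot: [-2.479, 0.236, 3.088]
force: [0.1, 0.5, -0.2]
grip_width: 0.0597
finger_force: 0.0
```

Run:
```python
from bar import *
s=observe();print(s["qpos"].round(3),s["clock"],s["position"],s["tool_rot"],tool(-.37+np.pi),M+n*.15)
go(M+n*.04,tool(-.37+np.pi))
go(M-n*.003,tool(-.37+np.pi))
```

```text
[ 0.287  0.453 -0.602  2.045  1.116  1.128  0.431] 20.65 [ 0.5210493  -0.17742174  0.22857602] [-2.47885768  0.23593179  3.08843401] [-2.47768916  0.23459304  3.0974956 ] [ 0.52034317 -0.17742209  0.2282    ]
delta [0.0006 0.0004 0.2204] [-0.0005 -0.0021 -0.0037] rows>= 2.2035635199809605 0.059783131460710986
delta [2.000e-04 5.000e-04 3.064e-01] [-0.0005 -0.0021 -0.0037] rows>= 3.063525594145035 0.059783131460710986
```

Call:
play_rows:
  deltas:
    - [0,0,0.08,0,0,-0.0037,0.3]
    - [0,0,0.16,0,0,-0.0037,0.3]
    - [0,0,0.22,0,0,-0.0037,0.3]
    - [0,0,0.26,0,0,-0.0037,0.3]
    - [0,0,0.29,0,0,-0.0037,0.3]
    - [0,0,0.304,0,0,-0.0037,0.3]
    - [0,0,0.304,0,0,-0.0037,0.3]

```text
clock: 21.35
position: [0.5438, -0.2725, 0.1117]
tool_rot: [-2.476, 0.23, 3.097]
force: [-0.4, -0.4, -0.4]
grip_width: 0.0596
finger_force: 0.0
```

Call:
play_rows:
  deltas:
    - [0,0,0,0,0,0,0.5]
    - [0,0,0,0,0,0,0.65]
    - [0,0,0,0,0,0,0.75]
    - [0,0,0,0,0,0,0.82]
    - [0,0,0,0,0,0,1]
    - [0,0,0,0,0,0,1]
    - [0,0,0,0,0,0,1]
  newtons: 50

```text
clock: 22.05
position: [0.5441, -0.2716, 0.1128]
tool_rot: [-2.475, 0.231, 3.1]
force: [-4.4, 5.1, 9.6]
grip_width: 0.0092
finger_force: 68.3
```

Run:
```python
from bar import *
s=observe();print(s["qpos"].round(3),s["clock"],s["position"],s["tool_rot"],s["force"],s["moment"],s["grip_width"],R.from_euler("z",-YAW).apply(s["position"]-M)*1000)
```

```text
[ 0.37   0.678 -0.475  2.046  1.423  0.978  0.288] 22.05 [ 0.54409206 -0.27156013  0.11282218] [-2.47489531  0.23062645  3.09960332] [-4.36229851  5.07198733  9.63695084] [ 0.00101509  0.60034967 -0.494076  ] 0.009161029809405903 [ 0.23503636 -0.66720485 -0.47781938]
```

The bar is gripped. I'll ease back 1.5 mm off the hub and turn clockwise.

Call:
play_rows:
  deltas:
    - [0,0,-0.003,0,0,0.02,1]
    - [0,0,-0.003,0,0,0.06,1]
    - [0,0,-0.003,0,0,0.1,1]
    - [0,0,-0.003,0,0,0.15,1]
    - [0,0,-0.003,0,0,0.2,1]
    - [0,0,-0.003,0,0,0.25,1]
    - [0,0,-0.003,0,0,0.3,1]
    - [0,0,-0.003,0,0,0.34,1]
    - [0,0,-0.003,0,0,0.36,1]
    - [0,0,-0.003,0,0,0.36,1]

```text
clock: 23.05
position: [0.5437, -0.2718, 0.1133]
tool_rot: [-2.789, 0.618, 2.376]
force: [4.9, -9.3, -7.4]
grip_width: 0.0089
finger_force: 64.3
```

```bash
cat > st.py <<'E'
from bar import *
s=observe();r=R.from_euler("xyz",s["tool_rot"]);print(s["qpos"].round(3),s["clock"],"F tool",r.inv().apply(s["force"]).round(2),"M tool",r.inv().apply(s["moment"]).round(3),s["grip_width"],R.from_euler("z",-YAW).apply(s["position"]-M)*1000)
x=r.as_matrix()[:,0];b=-x;print("phi",np.arctan2(b@Rc.apply([0,.766,-.6428]),b@Rc.apply([1,0,0])),"tilt",r.as_matrix()[:,2]@-n)
E
python3 st.py
```

```text
[ 0.364  0.675 -0.467  2.046  1.419  0.973 -0.466] 23.05 F tool [-3.85  1.   12.21] M tool [-0.539 -0.235  0.008] 0.00887191570043374 [-0.20102943 -0.78991838  0.04702283]
phi -1.1222048127071185 tilt 0.9999657026044945
```

Call:
play_rows:
  deltas:
    - [0,0,0.0015,0,0,0.03,1]
    - [0,0,0.0015,0,0,0.07,1]
    - [0,0,0.0015,0,0,0.12,1]
    - [0,0,0.0015,0,0,0.17,1]
    - [0,0,0.0015,0,0,0.22,1]
    - [0,0,0.0015,0,0,0.27,1]
    - [0,0,0.0015,0,0,0.32,1]
    - [0,0,0.0015,0,0,0.36,1]
    - [0,0,0.0015,0,0,0.4,1]

```text
clock: 23.95
position: [0.5432, -0.2721, 0.1132]
tool_rot: [2.835, 0.64, 1.321]
force: [-6.7, -1.4, 7.2]
grip_width: 0.0088
finger_force: 67.8
```

```bash
python3 st.py
```

```text
[ 0.358  0.674 -0.458  2.047  1.417  0.969 -1.306] 23.95 F tool [-6.74 -4.65 -5.68] M tool [ 1.227 -0.737 -0.319] 0.00878860503296141 [-0.7642103  -0.9341816  -0.08044194]
phi -1.9613128264812516 tilt 0.9999611925809234
```

Call:
play_rows:
  deltas:
    - [0,0,0,0,0,0.03,1]
    - [0,0,0,0,0,0.06,1]
    - [0,0,0,0,0,0.09,1]
    - [0,0,0,0,0,0.12,1]
    - [0,0,0,0,0,0.15,1]
    - [0,0,0,0,0,0.18,1]

```text
clock: 24.55
position: [0.5429, -0.272, 0.1131]
tool_rot: [2.615, 0.486, 0.914]
force: [-8.0, 0.2, 8.0]
grip_width: 0.0086
finger_force: 68.2
```

```bash
python3 st.py
```

```text
[ 0.355  0.673 -0.454  2.048  1.416  0.966 -1.682] 24.55 F tool [-7.92 -3.18 -7.43] M tool [ 1.14  -1.168 -0.247] 0.008566061332081413 [-1.03749932 -0.85303616 -0.19234065]
phi -2.337301103671371 tilt 0.9999592807792361
```

Call:
play_rows:
  deltas:
    - [0,0,0,0,0,0.04,1]
    - [0,0,0,0,0,0.08,1]
    - [0,0,0,0,0,0.12,1]
    - [0,0,0,0,0,0.16,1]
    - [0,0,0,0,0,0.18,1]
    - [0,0,0,0,0,0.18,1]

```text
clock: 25.15
position: [0.5427, -0.2719, 0.113]
tool_rot: [2.489, 0.275, 0.578]
force: [-9.4, 0.0, 6.5]
grip_width: 0.0088
finger_force: 68.2
```

```bash
python3 st.py
```

```text
[ 0.351  0.673 -0.449  2.048  1.414  0.963 -2.058] 25.15 F tool [-9.31 -1.6  -6.36] M tool [ 1.009 -1.656 -0.191] 0.00881829688831685 [-1.19621289 -0.64632938 -0.33781323]
phi -2.7133283204944294 tilt 0.9999589408199058
```

Call:
play_rows:
  deltas:
    - [0,0,0,0,0,0,0.85]
    - [0,0,0,0,0,0,0.7]
    - [0,0,0,0,0,0,0.5]
    - [0,0,0,0,0,0,0.3]
    - [0,0,0,0,0,0,0.3]
    - [0,0,-0.05,0,0,0,0.3]
    - [0,0,-0.13,0,0,0,0.3]
    - [0,0,-0.2,0,0,0,0.3]
    - [0,0,-0.28,0,0,0,0.3]
    - [0,0,-0.28,0,0,0,0.3]

```text
clock: 26.15
position: [0.5239, -0.1806, 0.2233]
tool_rot: [2.488, 0.269, 0.584]
force: [-0.3, -0.1, 0.3]
grip_width: 0.06
finger_force: 0.0
```

Released and clear. I'll return to the earlier viewing pose and check the coupon and bar numerically.

Run:
```python
from bar import *
go([.4764,-.334,.236],[np.pi,0,YAW])
```

```text
delta [-0.2463  0.1363  0.1568] [0.329  0.0702 0.1973] rows>= 3.222540807596632 5.448411092096035
```

Call:
play_rows:
  deltas:
    - [-0.04,0.02,0.0,0.055,0.01,0,0.3]
    - [-0.08,0.04,0.02,0.11,0.02,0,0.3]
    - [-0.12,0.06,0.05,0.165,0.03,0,0.3]
    - [-0.16,0.08,0.08,0.22,0.045,0.03,0.3]
    - [-0.2,0.11,0.12,0.275,0.055,0.08,0.3]
    - [-0.24,0.1363,0.1568,0.329,0.065,0.14,0.3]
    - [-0.2463,0.1363,0.1568,0.329,0.0702,0.1973,0.3]
    - [-0.2463,0.1363,0.1568,0.329,0.0702,0.1973,0.3]
    - [-0.2463,0.1363,0.1568,0.329,0.0702,0.1973,0.3]
    - [-0.2463,0.1363,0.1568,0.329,0.0702,0.1973,0.3]

```text
clock: 27.15
position: [0.475, -0.3358, 0.2329]
tool_rot: [-3.141, 0.006, 0.246]
force: [0.8, 0.2, -0.4]
grip_width: 0.0596
finger_force: 0.0
```

```bash
python3 sv.py e1.pkl
python3 - <<'E'
from h import *
import pickle
print(observe()["qpos"].round(2),observe()["force"])
c,im=pickle.load(open("e1.pkl","rb"));g=cv2.cvtColor(im,cv2.COLOR_RGB2GRAY)
def e(p,q,z,pol=None,w=3.5):
    ps=proj(c,[[*W(*p),z],[*W(*q),z]],True);return np.array([inC(p) for p in plane(c,edge(g,ps[0],ps[1],w=w,pol=pol),z,True)])*1000
P=e((-.082,0),(-.06,0),.024,-1);print("right",P.mean(0),P[:,1].std())
P=e((-.082,0),(-.03,0),.032,1);print("fence",P.mean(0),P[:,1].std())
P=e((-.09,.005),(-.09,.045),.024);print("near",P.mean(0),np.polyfit(P[:,1],P[:,0],1)[0])
# bar ends: sample expected ball positions for phi=-2.71 vs. b1
from bar import M,n,Rc
for ph in(-2.71,-.37):
  b=Rc.apply([np.cos(ph),.766*np.sin(ph),-.6428*np.sin(ph)])
  for sgn in(1,-1):
    u=proj(c,M+sgn*b*.034,True)[0].round().astype(int);r=g[u[1]-14:u[1]+15,u[0]-14:u[0]+15]
    print(ph,sgn,u);print(r[::4,::4])
E
```

```text
[-0.11304455  0.06822443] [ 0.47509463 -0.33569474  0.23292694] bar px [[221.32230218 102.8295838 ]]
[ 0.93  0.51 -0.6   1.69  0.33  1.05 -1.1 ] [-0.03153645 -0.02515322 -0.70306364]
right [-70.98030578   1.06745618] 0.2186308073272283
fence [-5.59539011e+01 -4.69055542e-02] 0.28504779164225896
near [-90.88069918  25.09435768] -0.01974434951185219
-2.71 1 [234 139]
[[227 193 217 216 175 168 126  98]
 [227 198 217 219 195 210 231 229]
 [225 223 204 200 185 161 224 228]
 [224 227 174 216 219 197 174 228]
 [223 228 191 221 230 214 172 228]
 [224 226 178 211 218 201 208 228]
 [226 227 225 185 182 199 230 227]
 [223 226 202 223 227 226 230 228]]
-2.71 -1 [211  65]
[[ 55  53  51  50  50  54  54  47]
 [ 50  56 100 158 130  52  54  49]
 [ 54  88 207 222 208 150  51  52]
 [ 55 135 214 231 217 169 225 229]
 [ 53 102 196 214 219 182 233 228]
 [ 54  52 126 207 219 198 227 230]
 [ 54  54  74 198 217 210 197 222]
 [ 56  58  52 174 215 219 180 224]]
-0.37 1 [232  59]
[[ 45  50  50  48  52  53  47  52]
 [ 50  54  45  42  52  49  53  52]
 [ 54  53  48  46  46  50  57  48]
 [ 73  52  51  51  49  53  52  53]
 [146 132 146 161 167 174 188 192]
 [172 233 233 173 230 234 233 231]
 [179 236 194 118 209 234 235 234]
 [194 230 232 225 232 233 231 231]]
-0.37 -1 [213 139]
[[ 46  47  56  48 120 225 194 217]
 [ 49  49  47  48 108 226 217 210]
 [ 50  46  48  50 100 227 228 198]
 [ 55  48  48  60  99 225 228 168]
 [ 53  56  50  53 105 225 228 176]
 [ 54  54  54  53  88 223 227 186]
 [ 55  53  51  56  76 224 226 229]
 [ 51  54  50  60  69 225 228 207]]
```

The bar has turned 2.34 rad and stays there, the coupon edges are unchanged, and the robot touches nothing, so I'll hand in.

```bash
python3 -c "
from workcell import *
print(job_done())"
```

```text
the job is handed in; nothing more can be done
None
```

I handed the job in at about 27 s: the drilled coupon is seated in the corner with its hole to the front, about 1 mm off the side fence, and the handle was turned 2.34 rad clockwise and released. I judged the toe firm from that turn, not from rising resistance (the moment readings didn't show it); no verdict came back.

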